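Tip the cover plate over against the turning stop

ROBOT

A 6-joint arm with a two-finger parallel gripper is mounted at the origin on a cart in front of the work surface, level with it; the furniture and walls round the work are solid. World frame = base frame: x ahead of the robot, y to its left, z up, the work surface at z = 0. Lengths are in mm, angles in rad, forces in N, time in s.
With the tool pointing down it reaches from about 425 to 925 mm from the base axis. Payload 12.5 kg.
Tool frame: the origin (TCP) lies on the mounting face of the last link; the fingertips stand 173 mm ahead of it and the grasp point (between the pads) lies 155 mm ahead of it (robot.tip_reach is the distance from the TCP to the fingertips, in mm); z points along the fingers, y is the line along which they close (so a half turn about z gives the same grasp; the last joint's range is limited). The gripper opens to 85 mm and grips with 20 to 120 N. Pads are 22 mm wide; open, the fingers measure 114 mm over their backs; the gripper's body (76 mm by 85 mm) begins 54 mm behind the grasp point. The pads swing forward as they close: fully open they stand 13 mm farther back than shut.
Start: joints at [1.005, 0.491, 1.559, -0, 1.092, -0.106], TCP at [277.333, 560.099, 404.727] pointing down, gripper open.
Joint ranges: [-3.1, 3.1], [-0.84, 2.19], [0.05, 2.79], [-1.13, 4.28], [0.06, 2.93], [-2.69, 2.69]. Speed limits (rad/s): [2.22, 2.22, 2.79, 3.14, 3.14, 3.14].

INTERFACE

Orientations are given as [roll, pitch, yaw] about the fixed x, y, z axes, in that order (R = Rz(yaw) Ry(pitch) Rx(roll)).
In Python, from station import robot, vision, ticket, spot_in gives the robot as it stands. The module is installed in compiled form; this text tells all that it offers. Calls block until the motion is done:
- robot.move_to(position, orientation): joint-space move of the TCP to a pose.
- robot.servo_line(position, ori=None, speed=150, guard=None): straight line of the TCP; ori=None keeps the orientation; speed is the mean speed in mm/s. With guard (N) it stops when the force on the tool has changed by that much, and returns True; else False.
- robot.movej(angles): joint-space move.
- robot.set_gripper(opening, grasp_force=None): finger opening in mm; grasp_force is the grip in N (None keeps the last); returns when the fingers have stopped.
- robot.pause(seconds).
- robot.inverse_kinematics(position, orientation): joint angles nearest the present ones, or None.
- robot.observe(): the state.
- vision.read_camera(name): name is "scene" or "top" or "wrist"; returns the picture (384x512x3 uint8, red, green, blue); there is no depth.
- vision.camera_model(name): a dict with "mtx" (3x3 intrinsics, pixels), "T" (4x4, takes a point from camera to world coordinates). Camera axes: x right, y up, looking along -z (the intrinsics and any distortion apply to the point x, -y, -z); pixel columns grow to the right and rows downward; lengths in mm; the calibration is good to about 2 mm. A picture is of the moment at which its call begins: read the wrist's pose just before it. camera_model takes no time and is no camera call; for the wrist camera it gives the pose at the moment of the call.
A pose or a line that the arm cannot do raises robot.Unreachable and nothing moves.
- ticket.hand_in(): hands the job in; it is judged then, once.
Trained networks look in the newest picture that a camera, given by its name, has taken for a name from the list of things; names that differ only in an ending like _2 or _b are one class to them, and where a whole thing is asked for, a point or a joint stands for the part that bears it (a point fixed in the world has none). Each returns a list of dicts, best first, with "confidence" (0 to 1); they miss things now and then, are a little off and sometimes report something else, mostly with a low value. They report only what shows in the picture. A call takes as long as a camera call. They do not tell look-alikes from the thing itself.
- spot_in(name, camera): "rect" ([left, top, right, bottom] in pixels, round what is visible of it).
The state is a dict: "time_s": time; "qpos": joint angles; "joint_vel": joint speeds; "joint_efforts": joint torques, N m; "tcp_pos": TCP position; "orientation": TCP orientation; "contact_force": force on the tool from outside, world axes, zero at the start; "wrist_torque": the same for the moment, N m; "grip_width": finger opening in mm; "gripper_force": force on a finger pad.
Only numpy, scipy, OpenCV 4.12 (cv2) and the standard library are available. Lean on these libraries where they do the work, as an engineer would, in place of code of your own. Each camera call takes 0.05 s, during which the arm holds its last target. There are 200 camera calls.

TASK

Turn the flat cover plate over so that its red painted side is down and its bare side up, without picking it up: with the fingertips push it along the bench into the curved green stop until it rides up and leans there, then reach behind the stop and push its raised edge back towards the robot so that it falls over flat on the bench in front of the stop. Use only light pushes, and leave the loose things beside the work where they are.

Things in the scene. Friction and masses are not known exactly. Their poses are not given: they have to be found in the camera images.
- cover_plate: flat metal plate 100 (x) x 110 (y) x 8 mm (z), about 0.22 kg, one face red, one bare aluminium, flush ringed spots. Origin: centre of the bare face; z points out of the red face. Starts flat on the bench, red up (origin z = 0), in front of the stop, its x axis towards the stop within 0.2 rad of square. Too wide to grip. Friction with all it touches is about 0.5 to 0.7.
- turning_stop: green bent-sheet stop fixed to the bench, at a new place and angle each time. Origin: bench level, middle of the ramp's foot line; x up the ramp, away from the robot; y along the stop, 170 mm long. Its concave ramp rises through (x, z) = (0,0), (13,12), (22,22), (30,35), (36,47), (39,60) mm. A plate pushed square along +x slides its leading edge up it, its trailing edge staying on the bench.
- stop_edge (a point): middle of the stop's top edge, 60 mm above the bench. With its trailing edge pushed to the foot line the plate leans on this edge at about 57 degrees and stays so when let go; its raised edge is then about at x = 55, z = 84 mm in the stop's frame. Pushed there from behind, along -x, past upright, the plate turns about its lower edge and falls over in front.
- stop_foot (a point): middle of the ramp's foot line (the stop's origin). When the plate leans with its lower edge here, the back corner of its 8 mm thick lower end stands 7 mm nearer the robot and 4 mm above the bench, and a finger meets that corner: stop with the finger's face about 7 mm before the foot line. Pushed on from there, the plate jams on the ramp and the push grows hard (over 25 N within 4 mm).
- stop_flange (a point): middle of the flat flange behind the stop, 3 mm high, from x = 44 to 81 mm in the stop's frame, with three screw heads 7 mm high; nothing else stands within 40 mm behind it.
- corner1 (a point): corner of the cover plate at its own x = 50, y = 55 mm, at half its thickness
- corner2 (a point): corner of the cover plate at its own x = 50, y = -55 mm, at half its thickness
- corner3 (a point): corner of the cover plate at its own x = -50, y = 55 mm, at half its thickness
- corner4 (a point): corner of the cover plate at its own x = -50, y = -55 mm, at half its thickness
- tape_measure: a loose bystander, yellow and black tape measure 68x76x37 mm; origin at the centre of its underside. To be left where it is.
- wax_tin: a loose bystander, round yellow tin, 77 mm across, 34 mm high; origin at the centre of its underside. To be left where it is.
- bearing: a loose bystander, white ring with red and black middle, 52 mm across, 16 mm high; origin at the centre of its underside. To be left where it is.
Not all that is in view belongs to the job. There is more than one size of the cover_plate; the job needs the larger.

How it is judged (in metres and radians):
On the way:
1. the plate is tipped up (45 to 80 degrees from lying), leaning on the stop (angle between cover_plate's own z axis and vertical between 0.785 and 1.4 rad and contact force between cover_plate and turning_stop above 0.1 N), for 0.2 s.
At the end, for the whole second after the job is handed in: The plate lies at rest flat on the bench (within 3.5 degrees), red side down, in front of the stop: its centre 30 to 200 mm in front of the foot line and within 100 mm of the stop's middle line; the tape measure, tin and bearing are within 30 mm of where they stood (angle between cover_plate's own z axis and vertical above 3.08 rad and height (world z) of cover_plate below 0.014 m and x of cover_plate in the frame of turning_stop between -0.2 and -0.03 m and y of cover_plate in the frame of turning_stop between -0.1 and 0.1 m and linear speed of cover_plate below 0.01 m/s and angular speed of cover_plate below 0.1 rad/s and distance of each of tape_measure, wax_tin, bearing from where it was at the start of the episode below 0.03 m); the robot touches nothing.
It fails at once if the plate is lifted: all four corners more than 25 mm above the bench (height (world z) of each of corner1, corner2, corner3, corner4 above 0.025 m).
It fails at once if the fingers press or squeeze the plate with more than 35 N (contact force between the fingers and cover_plate above 35 N).
It fails at once if the tape measure is moved more than 30 mm (distance of tape_measure from where it was at the start of the episode above 0.03 m).
It fails at once if the wax tin is moved more than 30 mm (distance of wax_tin from where it was at the start of the episode above 0.03 m).
It fails at once if the bearing is moved more than 30 mm (distance of bearing from where it was at the start of the episode above 0.03 m).
It also fails if it takes over 58 s, if anything falls off the work surface, if the arm or the gripper's body presses on something with over 40 N, if the wrist force passes 120 N, or if a joint passes its speed limit or range.

## Working session

There is one attempt and no reset: what is moved stays moved. The work goes in short steps, each a Python script; the robot and the scene stay as the last script left them, time stands still between calls to the robot, and variables do not carry over. Pictures are saved under pics/ and viewed, at most 10 in all, crops included, and the job is handed in when it is done.

```bash
mkdir -p pics
cat > h.py <<'E'
import numpy as np, cv2
from station import robot, vision, ticket, spot_in
def ray(cam,uv,z=0.,m=None):
    m=m or vision.camera_model(cam); K=np.array(m["mtx"]);T=np.array(m["T"])
    uv=np.atleast_2d(np.array(uv,float)); d=np.c_[uv,np.ones(len(uv))]@np.linalg.inv(K).T
    d=d*[1,-1,-1]; d=d@T[:3,:3].T; o=T[:3,3]
    return o+d*((z-o[2])/d[:,2])[:,None]
def proj(cam,P):
    m=vision.camera_model(cam); K=np.array(m["mtx"]);T=np.array(m["T"])
    p=(np.atleast_2d(P)-T[:3,3])@T[:3,:3]; p=p*[1,-1,-1]; q=p@K.T; return q[:,:2]/q[:,2:]
def save(im,n): cv2.imwrite(f"pics/{n}.png",im[:,:,::-1])
E
python3 - <<'E'
from h import *
for c in ["top","scene"]:
    im=vision.read_camera(c); save(im,c+"0"); m=vision.camera_model(c); print(c,list(m.keys()),np.round(m["T"],2).tolist(),np.round(m["mtx"],1).tolist())
    for n in ["cover_plate","turning_stop","tape_measure","wax_tin","bearing","stop_foot","stop_edge"]:
        print(n,[(np.round(d["rect"]).tolist(),round(d["confidence"],2),) for d in spot_in(n,c)[:3]])
E
```

```text
top ['mtx', 'T'] [[0.02, 0.99, -0.12, 494.56], [-1.0, 0.02, 0.03, 58.29], [0.03, 0.12, 0.99, 897.94], [0.0, 0.0, 0.0, 1.0]] [[358.6, 0.0, 259.2], [0.0, 358.6, 190.4], [0.0, 0.0, 1.0]]
cover_plate [([285.0, 190.0, 324.0, 232.0], 0.72), ([212.0, 194.0, 265.0, 237.0], 0.69), ([339.0, 180.0, 372.0, 214.0], 0.31)]
turning_stop [([199.0, 148.0, 275.0, 190.0], 0.7)]
tape_measure [([362.0, 219.0, 399.0, 255.0], 0.88)]
wax_tin [([342.0, 181.0, 373.0, 213.0], 0.9)]
bearing [([124.0, 229.0, 148.0, 251.0], 0.96)]
stop_foot [([207.0, 148.0, 272.0, 189.0], 0.66)]
stop_edge [([201.0, 148.0, 274.0, 190.0], 0.74)]
scene ['mtx', 'T'] [[0.71, 0.52, -0.48, 165.18], [-0.71, 0.53, -0.47, -354.44], [0.01, 0.67, 0.74, 711.11], [0.0, 0.0, 0.0, 1.0]] [[365.9, 0.0, 254.4], [0.0, 365.9, 191.3], [0.0, 0.0, 1.0]]
cover_plate [([268.0, 228.0, 306.0, 257.0], 0.83), ([205.0, 190.0, 264.0, 240.0], 0.6), ([142.0, 163.0, 164.0, 179.0], 0.27)]
turning_stop [([236.0, 154.0, 296.0, 210.0], 0.88)]
tape_measure [([318.0, 296.0, 359.0, 342.0], 0.68)]
wax_tin [([323.0, 249.0, 364.0, 288.0], 0.85)]
bearing [([145.0, 165.0, 163.0, 178.0], 0.81)]
stop_foot [([236.0, 154.0, 297.0, 218.0], 0.61)]
stop_edge [([234.0, 155.0, 299.0, 212.0], 0.66)]
```

Run:
```python
import cv2,numpy as np
a=cv2.imread("pics/top0.png");cv2.imwrite("pics/t2.png",cv2.resize(a,(800,600),interpolation=cv2.INTER_CUBIC))
```

```text
(no output)
```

View pics/t2.png

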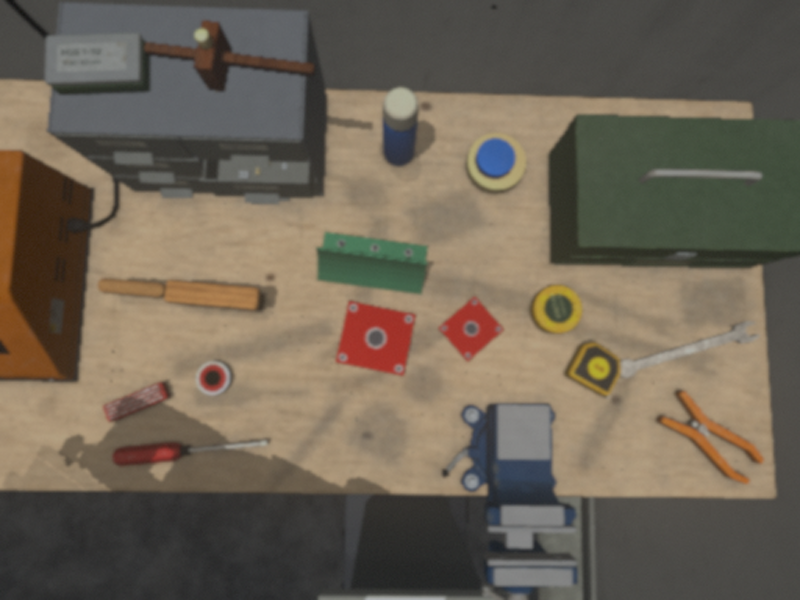

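View pics/scene0.png

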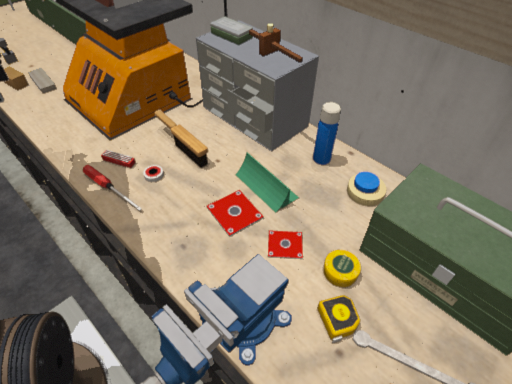

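The top view shows the larger plate at about (376,338) and the green stop at about (373,262), both in the 800x600 scaling. The smaller plate at (471,328) is a decoy. Next I'll fit the stop and plate poses by silhouette in both cameras.

```bash
cat > fit.py <<'E'
from h import *
from scipy.optimize import minimize
def tf(p,L):
    c,s=np.cos(p[2]),np.sin(p[2]); L=np.asarray(L,float)
    return np.c_[p[0]+c*L[:,0]-s*L[:,1],p[1]+s*L[:,0]+c*L[:,1],L[:,2]]
prof=[(0,0),(13,12),(22,22),(30,35),(36,47),(39,60)]
STOP=[[(x,s*85,z) for x,z in prof for s in(-1,1)], [(x,s*85,3) for x in (40,81) for s in (-1,1)]]
PLATE=[[(x,y,z) for x in(-50,50) for y in(-55,55) for z in (8,)]]
S=4
def sil(cam,p,parts,box):
    m=np.zeros(((box[3]-box[1])*S,(box[2]-box[0])*S),np.uint8)
    for q in parts:
        uv=(proj(cam,tf(p,q))+.5-[box[0],box[1]])*S
        if q is STOP[0]:
            for i in range(0,len(q)-2,2): cv2.fillConvexPoly(m,cv2.convexHull(np.round(uv[i:i+4]).astype(np.int32)),255)
        else: cv2.fillConvexPoly(m,cv2.convexHull(np.round(uv).astype(np.int32)),255)
    return cv2.resize(m,None,fx=1/S,fy=1/S,interpolation=cv2.INTER_AREA)/255.
def fit(ms,parts,p0):  # ms: list (cam,mask,box)
    def cost(p): return sum(np.abs(sil(c,p,parts,b)-m[b[1]:b[3],b[0]:b[2]]).sum() for c,m,b in ms)
    r=None
    for k in range(3):
        x=p0 if r is None else r.x
        r=minimize(cost,x,method="Nelder-Mead",options=dict(initial_simplex=np.array([x]+[x+d for d in np.diag([8,8,.06])])))
    return r.x,r.fun,sum(m[b[1]:b[3],b[0]:b[2]].sum() for _,m,b in ms)
def green(im):
    h=cv2.cvtColor(im,cv2.COLOR_RGB2HSV); return ((h[...,0]>60)&(h[...,0]<90)&(h[...,1]>90)).astype(float)
def red(im):
    h=cv2.cvtColor(im,cv2.COLOR_RGB2HSV); m=(((h[...,0]<8)|(h[...,0]>172))&(h[...,1]>150)&(h[...,2]>90)).astype(np.uint8)
    return cv2.morphologyEx(m,cv2.MORPH_CLOSE,np.ones((9,9))).astype(float)
E
python3 - <<'E'
from fit import *
im={c:cv2.imread(f"pics/{c}0.png")[:,:,::-1].copy() for c in("top","scene")}
g={"top":(190,140,285,195),"scene":(228,145,304,217)}
r={"top":(208,188,270,245),"scene":(200,186,266,240)}
ps=ray("top",[[237,182],[240,216]],0); print(ps.round())
yaw=0.
for n,f,parts,bx,p in(("stop",green,STOP,g,ps[0]),("plate",red,PLATE,r,ps[1])):
    for cs in(("top",),("scene",),("top","scene")):
        x,f_,a=fit([(c,f(im[c]),bx[c]) for c in cs],parts,np.array([p[0],p[1],-.15])); print(n,cs,x.round(3),f_,a)
for n in ("tape_measure","wax_tin","bearing"):
    d=spot_in(n,"top")[0]["rect"]; print(n,ray("top",[[(d[0]+d[2])/2,(d[1]+d[3])/2]],20).round())
E
```

```text
[[624.  91.   0.]
 [538.  81.   0.]]
stop ('top',) [ 6.29436e+02  9.05720e+01 -9.90000e-02] 1912.8470588235296 257.0
stop ('scene',) [ 6.23168e+02  9.32220e+01 -1.24000e-01] 145.34117647058824 1470.0
stop ('top', 'scene') [ 6.23444e+02  9.33560e+01 -1.20000e-01] 2064.435294117647 1727.0
plate ('top',) [ 5.38502e+02  8.14760e+01 -1.39000e-01] 432.9921568627451 1379.0Traceback (most recent call last):
  File "<stdin>", line 9, in <module>
  File "fit.py", line 23, in fit
    r=minimize(cost,x,method="Nelder-Mead",options=dict(initial_simplex=np.array([x]+[x+d for d in np.diag([8,8,.06])])))
    res = _minimize_neldermead(fun, x0, args, callback, bounds=bounds,
                               **options)
    fsim[j] = func(sim[j])
              ~~~~^^^^^^^^
    fx = function(np.copy(x), *(wrapper_args + args))
  File "fit.py", line 19, in cost
    def cost(p): return sum(np.abs(sil(c,p,parts,b)-m[b[1]:b[3],b[0]:b[2]]).sum() for c,m,b in ms)
                        ~~~^^^^^^^^^^^^^^^^^^^^^^^^^^^^^^^^^^^^^^^^^^^^^^^^^^^^^^^^^^^^^^^^^^^^^^^
  File "fit.py", line 19, in <genexpr>
    def cost(p): return sum(np.abs(sil(c,p,parts,b)-m[b[1]:b[3],b[0]:b[2]]).sum() for c,m,b in ms)
                                   ~~~^^^^^^^^^^^^^
  File "fit.py", line 13, in sil
    uv=(proj(cam,tf(p,q))+.5-[box[0],box[1]])*S
        ~~~~^^^^^^^^^^^^^
  File "h.py", line 9, in proj
    m=vision.camera_model(cam); K=np.array(m["mtx"]);T=np.array(m["T"])
ValueError: time passes only in moves, steps and waits
```

```bash
sed -i 's/^def proj(cam,P):/M={}\ndef proj(cam,P):/; s/    m=vision.camera_model(cam); K=np.array(m\["mtx"\]);T=np.array(m\["T"\])\n    p=/X/' h.py
python3 - <<'E'
s=open('h.py').read()
i=s.index("def proj"); t=s[i:].replace('m=vision.camera_model(cam);','m=M.setdefault(cam,None) or M.__setitem__(cam,vision.camera_model(cam)) or M[cam];',1)
open('h.py','w').write(s[:i]+t)
s=open('fit.py').read()
s=s.replace("(h[...,0]>60)&(h[...,0]<90)&(h[...,1]>90)","(h[...,0]>55)&(h[...,0]<95)&(h[...,1]>60)").replace("(h[...,2]>90)","(h[...,2]>60)")
open('fit.py','w').write(s)
E
cat > f1.py <<'E'
from fit import *
im={c:cv2.imread(f"pics/{c}0.png")[:,:,::-1].copy() for c in("top","scene")}
h=cv2.cvtColor(im["top"],cv2.COLOR_RGB2HSV); print(h[170,[215,235,255]],h[158,[215,235,255]],h[216,[225,232,255]])
g={"top":(190,140,285,191),"scene":(228,145,304,217)}
r={"top":(208,188,270,245),"scene":(200,186,266,240)}
for n,f,parts,bx,p in(("stop",green,STOP,g,(624,91)),("plate",red,PLATE,r,(538,81))):
    for cs in(("top",),("scene",),("top","scene")):
        x,f_,a=fit([(c,f(im[c]),bx[c]) for c in cs],parts,np.array([p[0],p[1],-.15])); print(n,cs,x.round(3),f_,a)
for n in ("tape_measure","wax_tin","bearing"):
    vision.read_camera("top") 
    d=spot_in(n,"top")[0]["rect"]; print(n,ray("top",[[(d[0]+d[2])/2,(d[1]+d[3])/2]],20).round())
E
python3 f1.py
```

```text
[[66 74 90]
 [65 73 87]
 [63 65 79]] [[ 68  84 116]
 [ 69  91 120]
 [ 69  92 117]] [[  2 187 165]
 [  2 168 165]
 [  2 192 162]]
stop ('top',) [ 6.21771e+02  9.25050e+01 -1.06000e-01] 418.99607843137255 1758.0
stop ('scene',) [ 6.2304e+02  9.3011e+01 -1.1800e-01] 91.2156862745098 1545.0
stop ('top', 'scene') [ 6.2313e+02  9.3183e+01 -1.2400e-01] 519.0039215686274 3303.0
plate ('top',) [ 5.39272e+02  8.13670e+01 -1.53000e-01] 430.16078431372546 1379.0
plate ('scene',) [ 5.39943e+02  8.05320e+01 -1.78000e-01] 137.83529411764707 1278.0
plate ('top', 'scene') [ 5.39641e+02  8.08970e+01 -1.86000e-01] 575.5882352941176 2657.0
tape_measure [[ 490. -262.   20.]]
wax_tin [[ 591. -205.   20.]]
bearing [[469. 327.  20.]]
```

The stop is at about (623, 93), yaw -0.12, and the plate at about (540, 81), yaw about -0.17. A closer wrist view will refine both.

Run:
```python
from fit import *
robot.move_to([500,85,470],[np.pi,0,-.12])
robot.set_gripper(60)
m=vision.camera_model("wrist"); im=vision.read_camera("wrist"); save(im,"w1")
import pickle; pickle.dump(m,open("w1.pkl","wb"))
print(np.round(m["T"],2).tolist(),np.round(m["mtx"]).tolist(),robot.observe()["time_s"])
print(proj("wrist",tf((623.2,93.2,-.118),STOP[0]+STOP[1])).round()[[0,1,10,11,14,15]].tolist(), proj("wrist",tf((539.6,81,-.17),PLATE[0])).round().tolist())
```

```text
[[-0.12, 0.96, 0.27, 566.98], [-0.99, -0.12, -0.03, 78.27], [0.0, -0.27, 0.96, 438.64], [0.0, 0.0, 0.0, 1.0]] [[285.0, 0.0, 258.0], [0.0, 285.0, 186.0], [0.0, 0.0, 1.0]] 3.4333
[[302.0, 68.0], [183.0, 68.0], [311.0, 26.0], [168.0, 26.0], [305.0, 3.0], [178.0, 3.0]] [[292.0, 161.0], [221.0, 158.0], [298.0, 93.0], [222.0, 89.0]]
```

View pics/w1.png

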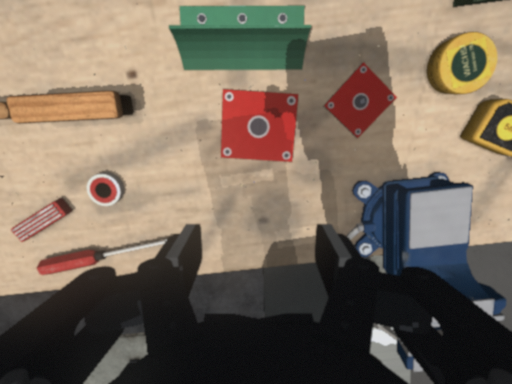

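The wrist view shows the stop's foot line at row 69 (columns 184–305) and the plate at (221–298, 89–162). Both agree with the projected fits. I'll refine the fit in this view.

Run:
```python
from fit import *
import pickle; M["wrist"]=pickle.load(open("w1.pkl","rb"))
im=cv2.imread("pics/w1.png")[:,:,::-1].copy()
s=fit([("wrist",green(im),(150,0,325,80))],STOP,np.array([623.2,93.2,-.118])); print(s)
p=fit([("wrist",red(im),(205,80,315,172))],PLATE,np.array([539.6,81,-.17])); print(p)
s,p=s[0],p[0]; c,q=np.cos(s[2]),np.sin(s[2]); d=p[:2]-s[:2]; print("plate in stop",c*d[0]+q*d[1],-q*d[0]+c*d[1],p[2]-s[2])
```

```text
(array([ 6.21089390e+02,  9.41433532e+01, -1.35868953e-01]), np.float64(777.8941176470589), np.float64(7567.0))
(array([ 5.38615351e+02,  8.14127233e+01, -1.90833224e-01]), np.float64(738.0588235294117), np.float64(4403.0))
plate in stop -79.98957828433527 -23.784520917806596 -0.05496427047970873
```

```bash
cat > g.py <<'E'
from fit import *
S0=np.array([622,93.5,-.125]); ORI=[np.pi,0,S0[2]]
def W(x,y,z): return tf(S0,[(x,y,z)])[0]
def inst():
    p=np.array(robot.observe()["tcp_pos"])-[S0[0],S0[1],0]; c,s=np.cos(S0[2]),np.sin(S0[2])
    return np.array([c*p[0]+s*p[1],-s*p[0]+c*p[1],p[2]]).round(1)
def F():
    f=np.array(robot.observe()["contact_force"]); c,s=np.cos(S0[2]),np.sin(S0[2])
    return np.array([c*f[0]+s*f[1],-s*f[0]+c*f[1],f[2]]).round(1)
E
python3 - <<'E'
from g import *
print(robot.tip_reach)
robot.move_to(W(-175,-22,230),ORI)
robot.servo_line(W(-175,-22,185),speed=80)
print(robot.servo_line(W(-175,-22,160),speed=15,guard=5),inst(),F())
z=inst()[2]+2.5
robot.servo_line(W(-175,-22,z),speed=20)
print(inst(),F(),robot.observe()["grip_width"])
print(robot.servo_line(W(-105,-22,z),speed=25,guard=1.0),inst(),F(),robot.observe()["time_s"])
E
```

```text
173.4
True [-175.   -22.   168.3] [ 0.  -0.1  9.9]
[-175.   -22.   170.8] [ 0.2 -0.1  0.6] 59.91036216830129
True [-142.2  -22.   170.5] [ 0.2 -1.1 -0.5] 7.925
```

Run:
```python
from g import *
z=170.8
for x,v in((-115,30),(-95,30),(-70,30),(-50,30),(-35,25),(-26,15)):
    g=robot.servo_line(W(x,-22,z),speed=v,guard=18); print(g,inst(),F(),robot.observe()["time_s"])
    if g: break
save(vision.read_camera("scene"),"s2"); 
a=cv2.imread("pics/s2.png")[100:300,150:400]; cv2.imwrite("pics/s2c.png",cv2.resize(a,(750,600),interpolation=cv2.INTER_CUBIC))
```

```text
False [-115.   -22.   170.9] [-0.3 -0.5  0.4] 9.0
False [-96.1 -22.  170.6] [-10.   -0.9   5.6] 9.8167
False [-70.7 -22.  170.2] [-6.   0.5 -1.5] 10.8
False [-49.8 -22.  171. ] [-0.5 -0.4  0. ] 11.6167
False [-34.8 -22.  170.9] [-0.8 -0.4 -0.7] 12.3667
False [-25.8 -22.  170.9] [-1.  -0.2  0.2] 13.1167
```

View pics/s2c.png

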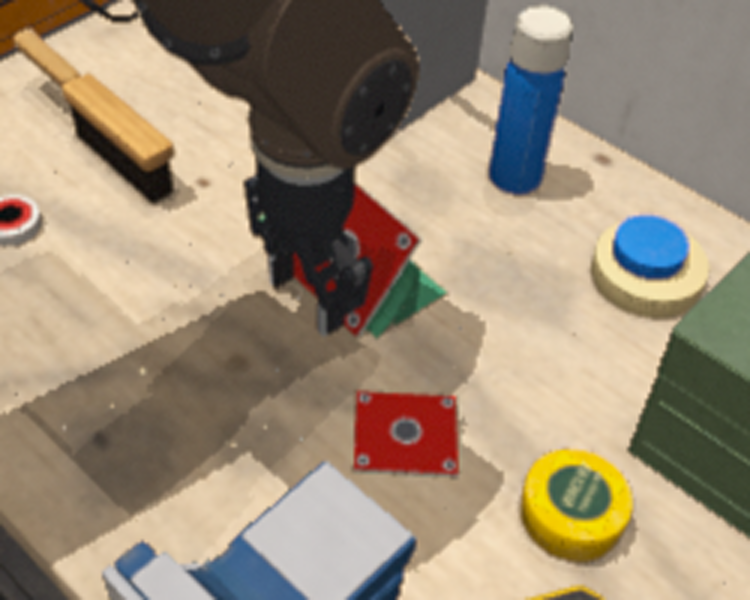

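The plate is leaning on the stop (red face at about (370,260)) and the force is low. I'll creep the last few millimetres in.

Run:
```python
from g import *
z=170.8
for x in np.arange(-24.5,-17.9,1):
    g=robot.servo_line(W(x,-22,z),speed=10,guard=8); print(g,inst(),F())
    if g or F()[0]<-5: break
robot.pause(.3); print(F())
robot.servo_line(W(-60,-22,z),speed=60)
robot.servo_line(W(-90,-22,330),speed=200)
robot.pause(.2)
save(vision.read_camera("scene"),"s3"); print(robot.observe()["time_s"])
m=vision.camera_model("wrist"); save(vision.read_camera("wrist"),"w3")
a=cv2.imread("pics/s3.png")[120:260,180:340]; b=cv2.imread("pics/w3.png")
cv2.imwrite("pics/c3.png",np.hstack([cv2.resize(a,(400,350)),cv2.resize(b,(400,300))[:,:] if 0 else cv2.copyMakeBorder(cv2.resize(b,(400,300)),0,50,0,0,cv2.BORDER_CONSTANT)]))
```

```text
False [-24.6 -22.  170.8] [-3.5 -0.7  1.2]
False [-23.5 -22.  170.8] [-3.   0.3  0.2]
False [-22.4 -22.  170.8] [-3.2 -0.3 -0.5]
False [-21.4 -22.  170.8] [-2.1 -0.1 -0.4]
False [-20.4 -22.  170.8] [-2.2 -0.2 -0.6]
False [-19.4 -22.  170.8] [-2.7 -0.8  0.2]
False [-18.4 -22.  170.8] [-2.1  0.2  0.6]
[-2.4 -0.3 -0.7]
17.3167
```

View pics/c3.png

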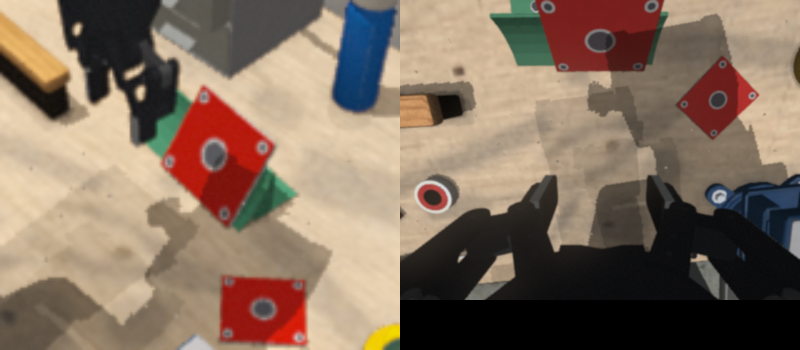

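The plate leans stably with its lower edge at the foot line, so I'll go over the top and push it back from behind.

Run:
```python
from g import *
robot.servo_line(W(-90,-22,345),speed=150)
robot.servo_line(W(100,-22,345),speed=150)
print(robot.servo_line(W(100,-22,240),speed=120,guard=12),inst(),F())
print(robot.servo_line(W(70,-22,240),speed=50,guard=10),inst(),F())
for x in (55,40,25,10,0,-10,-18):
    g=robot.servo_line(W(x,-22,240),speed=40,guard=12); print(g,inst(),F())
    if g: break
robot.pause(.5)
if not g:
    robot.servo_line(W(30,-22,260),speed=100); robot.servo_line(W(60,-22,345),speed=150)
robot.pause(.3)
save(vision.read_camera("scene"),"s4"); print(robot.observe()["time_s"])
save(vision.read_camera("top"),"t4")
a=cv2.imread("pics/s4.png")[120:260,180:340]; b=cv2.imread("pics/t4.png")[130:270,160:320]
cv2.imwrite("pics/c4.png",np.hstack([cv2.resize(x,(400,350)) for x in(a,b)]))
```

```text
False [100.2 -22.  240.9] [ 1.1 -1.   0.9]
False [ 70.1 -22.  240.1] [ 0.3 -0.6  0.2]
False [ 54.9 -22.  240. ] [ 1.3  0.9 -0.6]
False [ 39.9 -22.  240.1] [ 0.2  0.4 -0.4]
False [ 25.  -22.  240.1] [ 0.1 -0.6 -0. ]
False [ 10.  -21.9 240.2] [ 0.7 -0.2 -0.1]
False [-1.000e-01 -2.200e+01  2.401e+02] [-0.1  0.3 -0.2]
False [-10.1 -22.  240.1] [ 0.3  0.1 -0.9]
False [-18.2 -22.  240.1] [ 0.5 -0.1 -0.4]
26.325
```

View pics/c4.png

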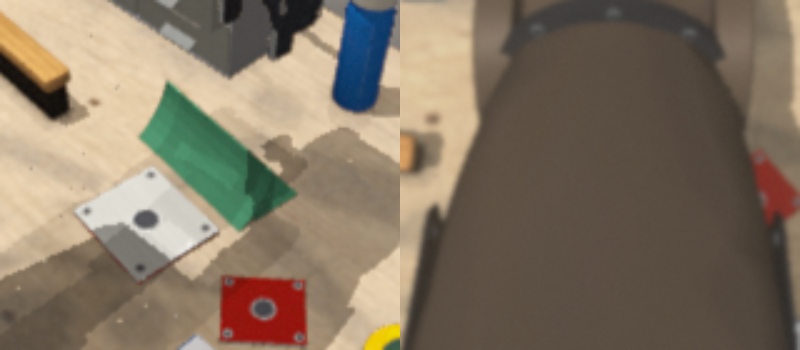

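The plate now lies flat in front of the stop, bare side up, with its centre at crop (147,219). I'll check its position and hand in.

Run:
```python
from g import *
p=ray("scene",[[180+147*.4,120+219*.4]],8)[0]; d=p[:2]-S0[:2]; c,s=np.cos(S0[2]),np.sin(S0[2])
x,y=c*d[0]+s*d[1],-s*d[0]+c*d[1]; print(x,y,inst())
if -190<x<-40 and abs(y)<85: print(ticket.hand_in())
```

```text
-64.62446794822314 -21.81165212538365 [ 60.  -22.  344.7]
the job is handed in; nothing more can be done
None
```

The job is handed in at about 26 s: in the camera image the plate lies flat, red side down, with its centre about 65 mm in front of the foot line and 22 mm off the stop's middle line. The arm was never near the tape measure, tin or bearing, though I did not re-measure them, and no verdict came back.

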